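# Pour ceramic pellets into the weighing dish of a shielded balance

### The job

Slide the balance's glass lid fully open, take the blue cup by its handle and pour all eight ceramic pellets from it into the steel dish inside the balance. Then put the empty cup back upright on the green mat, setting it down rather than dropping it, and slide the lid fully shut against its stop, leaving the jar, the steel weight and the white test bar where they stand.

Things in the scene. Friction and masses are not known exactly. Their poses are not given: they have to be found in the camera images.
- balance: laboratory balance, fixed: white base 390 x 190 mm, top at 60 mm; origin on the table under the middle of the square glass weighing chamber (166 mm over its 4 mm glass walls, whose tops are at 145 mm). Its x axis runs level from the display (end at -150 mm) past the chamber to the white column (from +90 to +235 mm, top at 145 mm) over which the chamber's lid slides
- shield_lid (a joint): clear lid on top of the chamber (5 mm thick, underside at 150 mm), sliding along the balance's x axis: 0 m = fully closed against its stop, 0.13 m = fully open over the column, against the other stop; slides with about 3 N of friction and stays where it is left
- shield_knob (a point): grip point of the lid's black knob, an upright plate standing at the middle of the lid: 14 mm thick along the sliding direction (the balance's x), 70 mm wide across it, 36 mm high; this point is on its middle, 23 mm above the lid's top and 13 mm below the knob's top; 178 mm above the table. It travels with the lid
- dish: round steel weighing dish, loose on the balance pan inside the chamber: rim 126 mm across, 40 mm high, wall 3 mm; origin at the centre of its underside, 70 mm above the table; z up
- mat: green square mat, 150 x 150 x 4 mm, fixed on the table; origin at the centre of its underside
- cup: blue plastic cup, about 0.1 kg empty, round, 84 mm across the rim, 62 mm across the foot, 90 mm high, wall 4 mm, floor 5 mm; origin at the centre of its underside, z up. Its slanted yellow handle is on its -x side; it pours best over its +x side. The pellets are glazed and slip inside it only once it is tipped about 10 to 25 degrees past level
- cup_grip (a point): point on the cup's handle for gripping, at (-69, 0, 75) mm in the cup's frame. The handle is a flat bar 14 mm thick (along the cup's y), 26 mm wide and 62 mm long that leaves the cup's side and rises outwards at 45 degrees in the cup's -x direction; this point is 26 mm from its free end
- cup_lip (a point): point on the cup's rim opposite the handle, at (42, 0, 90) mm in the cup's frame, over which it pours
- jar: amber jar, bystander, 60 mm across, 95 mm high; origin at its foot
- weight: steel weight with a knob, bystander, 52 mm across, 75 mm high; origin at its foot
- bar: white ceramic test bar, bystander, 80 x 26 x 20 mm; origin at the middle of its underside
- pellet1: white ceramic pellet, a cylinder 18 mm across and 16 mm high, 15 g, in the cup at the start; origin at its middle
- pellet2: white ceramic pellet, a cylinder 18 mm across and 16 mm high, 15 g, in the cup at the start; origin at its middle
- pellet3: white ceramic pellet, a cylinder 18 mm across and 16 mm high, 15 g, in the cup at the start; origin at its middle
- pellet4: white ceramic pellet, a cylinder 18 mm across and 16 mm high, 15 g, in the cup at the start; origin at its middle
- pellet5: white ceramic pellet, a cylinder 18 mm across and 16 mm high, 15 g, in the cup at the start; origin at its middle
- pellet6: white ceramic pellet, a cylinder 18 mm across and 16 mm high, 15 g, in the cup at the start; origin at its middle
- pellet7: white ceramic pellet, a cylinder 18 mm across and 16 mm high, 15 g, in the cup at the start; origin at its middle
- pellet8: white ceramic pellet, a cylinder 18 mm across and 16 mm high, 15 g, in the cup at the start; origin at its middle
Mind the look-alikes: they are no part of the job. There is more than one size of the cup; the job needs the middle-sized. There is more than one size of the mat; the one meant has the size given above.

How it is judged:
On the way, in this order (a step that is already met when the one before it is completed fails the run):
1. the lid is slid open (more than 115 of 130 mm) (value of joint shield_lid above 0.115 m).
2. the cup, held in the fingers, is tipped more than 60 degrees at the dish (angle between cup's own z axis and vertical above 1.05 rad and horizontal distance between cup and dish below 0.22 m and contact force between the fingers and cup above 0.5 N).
3. all eight pellets are in the dish (horizontal distance between each of pellet1, pellet2, pellet3, pellet4, pellet5, pellet6, pellet7, pellet8 and dish below 0.06 m and z of pellet1 in the frame of dish between 0 and 0.05 m and z of pellet2 in the frame of dish between 0 and 0.05 m and z of pellet3 in the frame of dish between 0 and 0.05 m and z of pellet4 in the frame of dish between 0 and 0.05 m and z of pellet5 in the frame of dish between 0 and 0.05 m and z of pellet6 in the frame of dish between 0 and 0.05 m and z of pellet7 in the frame of dish between 0 and 0.05 m and z of pellet8 in the frame of dish between 0 and 0.05 m), for 0.2 s.
4. the cup stands upright on the mat, released (horizontal distance between cup and mat below 0.065 m and angle between cup's own z axis and vertical below 0.08 rad and z of cup in the frame of mat below 0.008 m and contact force between the fingers and cup below 0.05 N), for 0.2 s.
5. the lid is fully shut (within 3 mm) (value of joint shield_lid below 0.003 m), for 0.2 s.
At the end, for the whole second after the job is handed in: All eight pellets lie in the dish (centres within 60 mm of its axis, 0 to 50 mm above its underside), the dish level within 0.1 rad; the cup stands upright (within 0.08 rad) on the mat, within 65 mm of its centre, released; the lid is shut within 3 mm; all at rest (all of step 3 and all of step 4 and value of joint shield_lid below 0.003 m and linear speed of each of cup, dish, pellet1, pellet2, pellet3, pellet4, pellet5, pellet6, pellet7, pellet8 below 0.02 m/s and angle between dish's own z axis and vertical below 0.1 rad); the robot touches nothing.
It fails at once if the cup is dropped: out of the fingers while more than 35 mm above the table (height (world z) of cup above 0.035 m and contact force between the fingers and cup below 0.02 N).
It fails at once if a bystander (jar, weight, bar) is moved more than 30 mm (distance of any of jar, weight, bar from where it was at the start of the episode above 0.03 m).
It also fails if it takes over 72 s, if anything falls off the work surface, if the arm or the gripper's body presses on something with over 40 N, if the wrist force passes 120 N, or if a joint passes its speed limit or range.

### The arm

A 6-joint arm with a two-finger parallel gripper is mounted at the origin on the work surface. World frame = base frame: x ahead of the robot, y to its left, z up, the work surface at z = 0. Lengths are in m, angles in rad, forces in N, time in s.
With the tool pointing down it reaches from about 0.425 to 1.125 m from the base axis. Payload 14.9 kg.
Tool frame: the origin (TCP) lies at the very end of the fingers, on their centre line; the grasp point (between the pads) lies 19 mm behind it; z points along the fingers, y is the line along which they close (so a half turn about z gives the same grasp; the last joint's range is limited). The gripper opens to 91 mm and grips with 3 to 60 N. Pads are 32 mm wide; open, the fingers measure 118 mm over their backs; the gripper's body (76 mm by 178 mm) begins 60 mm behind the grasp point.
Start: joints at [1.279, 0.379, 1.734, -0, 1.028, -0.033], TCP at [0.179, 0.677, 0.214] pointing down, gripper open.
Joint ranges: [-2.77, 2.77], [-0.74, 2.19], [0, 2.66], [-1.06, 4.2], [0.31, 2.87], [-3.08, 3.08]. Speed limits (rad/s): [1.89, 1.89, 2.39, 3.14, 3.14, 3.14].

### API

Orientations are given as a unit quaternion [x, y, z, w].
In Python, from plant import r gives the robot as it stands. Calls block until the motion is done:
- r.move_pose(position, orientation): joint-space move of the TCP to a pose.
- r.move_straight(position, rot=None, v=0.15): straight line of the TCP; rot=None keeps the orientation; v is the mean speed in m/s.
- r.move_j(angles): joint-space move.
- r.grip(opening): finger opening in m; the grip force is fixed at half the most; returns when the fingers have stopped.
- r.pause(seconds).
- r.inverse_kinematics(position, orientation): joint angles nearest the present ones, or None.
- r.sense(): the state.
- r.snapshot(name): name is "scene" or "top" or "wrist"; returns (picture, depth): 400x640x3 uint8, blue, green, red; 400x640 float32, m along the optical axis (not along the pixel's ray), 0 where there is no reading.
- r.get_calibration(name): a dict with "K" (3x3 intrinsics, pixels), "dist" ([k1, k2, p1, p2, k3] as OpenCV has them; the pictures are not rectified), "world_from_camera" (4x4, takes a point from camera to world coordinates). Camera axes: x right, y down, z forward; pixel columns grow to the right and rows downward; lengths in m; the calibration is good to about 2 mm. A picture is of the moment at which its call begins: read the wrist's pose just before it. get_calibration takes no time and is no camera call; for the wrist camera it gives the pose at the moment of the call.
A pose or a line that the arm cannot do raises r.Unreachable and nothing moves.
- r.close_job(): hands the job in; it is judged then, once.
Trained networks look in the newest picture that a camera, given by its name, has taken for a name from the list of things; names that differ only in an ending like _2 or _b are one class to them, and where a whole thing is asked for, a point or a joint stands for the part that bears it (a point fixed in the world has none). Each returns a list of dicts, best first, with "p" (0 to 1); they miss things now and then, are a little off and sometimes report something else, mostly with a low value. They report only what shows in the picture. A call takes as long as a camera call. They do not tell look-alikes from the thing itself.
- r.trace(camera, query): "mask" (400x640 bool, what is visible of it) and "uv" ([column, row] in pixels, amid what is visible of it).
The state is a dict: "time_s": time; "joints": joint angles; "dq": joint speeds; "tau": joint torques, N m; "tcp_pos": TCP position; "eef_rot": TCP orientation; "wrist_force": force on the tool from outside, world axes, zero at the start; "ft_torque": the same for the moment, N m; "gripper_width": finger opening in m; "grasp_force": force on a finger pad.
Only numpy, scipy, OpenCV 4.12 (cv2) and the standard library are available. Lean on these libraries where they do the work, as an engineer would, in place of code of your own. Each camera call takes 0.05 s, during which the arm holds its last target. There are 200 camera calls.

## Working session

There is one attempt and no reset: what is moved stays moved. The work goes in short steps, each a Python script; the robot and the scene stay as the last script left them, time stands still between calls to the robot, and variables do not carry over. Pictures are saved under pics/ and viewed, at most 10 in all, crops included, and the job is handed in when it is done.

```bash
mkdir -p pics; ls
cat > h.py <<'E'
import numpy as np, cv2
from scipy.spatial.transform import Rotation as R
from plant import r
def pts(cam, mask, d, cal):
    v,u=np.nonzero(mask&(d>0)); 
    n=cv2.undistortPoints(np.stack([u,v],1).astype(np.float64)[:,None],np.array(cal["K"]),np.array(cal["dist"]))[:,0]
    z=d[v,u]; P=np.c_[n*z[:,None],z]; T=np.array(cal["world_from_camera"])
    return P@T[:3,:3].T+T[:3,3]
def proj(P,cal):
    T=np.linalg.inv(np.array(cal["world_from_camera"]))
    return cv2.projectPoints(np.atleast_2d(P).astype(float),cv2.Rodrigues(T[:3,:3])[0],T[:3,3],np.array(cal["K"]),np.array(cal["dist"]))[0][:,0]
E
python3 - <<'E'
from h import *
for c in ["top","scene"]:
    p,d=r.snapshot(c); cal=r.get_calibration(c); cv2.imwrite(f"pics/{c}0.png",p)
    print(c,np.round(cal["world_from_camera"],2).tolist())
    for q in ["balance","shield_knob","dish","mat","cup","cup_grip","jar","weight","bar"]:
        for o in r.trace(c,q):
            P=pts(c,o["mask"],d,cal)
            if len(P)>5: print(q,round(o["p"],2),np.round(o["uv"]),len(P),"med",np.round(np.median(P,0),3),"lo",np.round(np.percentile(P,2,0),3),"hi",np.round(np.percentile(P,98,0),3))
E
```

```text
pics
top [[-0.01, -1.0, 0.04, 0.42], [-1.0, 0.01, -0.0, -0.19], [0.0, -0.04, -1.0, 1.35], [0.0, 0.0, 0.0, 1.0]]
balance 0.88 [186. 165.] 8922 med [0.579 0.166 0.147] lo [ 0.49  -0.012  0.054] hi [0.672 0.353 0.168]
shield_knob 0.8 [192. 162.] 3270 med [0.587 0.131 0.156] lo [0.509 0.057 0.151] hi [0.667 0.211 0.191]
shield_knob 0.4 [331. 162.] 617 med [ 0.584 -0.254  0.061] lo [ 0.497 -0.288  0.003] hi [ 0.621 -0.212  0.102]
mat 0.92 [362. 291.] 1117 med [ 0.194 -0.349  0.003] lo [ 0.141 -0.4   -0.003] hi [ 0.245 -0.298  0.008]
mat 0.9 [429. 253.] 1104 med [ 0.303 -0.574  0.003] lo [ 0.252 -0.626 -0.003] hi [ 0.357 -0.521  0.008]
cup 0.91 [332. 165.] 610 med [ 0.587 -0.254  0.062] lo [ 0.5   -0.289  0.003] hi [ 0.624 -0.212  0.102]
cup 0.67 [304. 248.] 1382 med [ 0.323 -0.159  0.064] lo [ 0.251 -0.218  0.002] hi [ 0.388 -0.088  0.137]
cup 0.58 [373. 234.] 327 med [ 0.368 -0.387  0.025] lo [ 0.329 -0.41  -0.001] hi [ 0.398 -0.353  0.07 ]
cup_grip 0.88 [300. 250.] 1427 med [ 0.325 -0.159  0.065] lo [ 0.255 -0.218  0.001] hi [ 0.387 -0.091  0.136]
cup_grip 0.78 [374. 232.] 352 med [ 0.3
[... 1575 characters left out ...]
.343 -0.167  0.092] lo [ 0.264 -0.221  0.01 ] hi [ 0.394 -0.101  0.13 ]
cup_grip 0.78 [252. 224.] 422 med [ 0.375 -0.38   0.046] lo [ 0.334 -0.41   0.003] hi [ 0.403 -0.353  0.068]
cup_grip 0.77 [325. 235.] 903 med [ 0.578 -0.254  0.07 ] lo [ 0.507 -0.287  0.011] hi [ 0.623 -0.211  0.1  ]
jar 0.97 [408. 246.] 625 med [ 0.769 -0.124  0.07 ] lo [ 0.739 -0.137  0.006] hi [ 0.79  -0.085  0.099]
jar 0.47 [414. 156.] 1625 med [0.599 0.125 0.157] lo [0.509 0.053 0.151] hi [0.672 0.213 0.192]
weight 0.63 [320. 291.] 426 med [ 0.699 -0.397  0.055] lo [ 0.671 -0.414  0.007] hi [ 0.714 -0.367  0.077]
bar 0.76 [268. 256.] 241 med [ 0.495 -0.406  0.021] lo [ 0.451 -0.418  0.006] hi [ 0.528 -0.388  0.025]
```

View pics/top0.png

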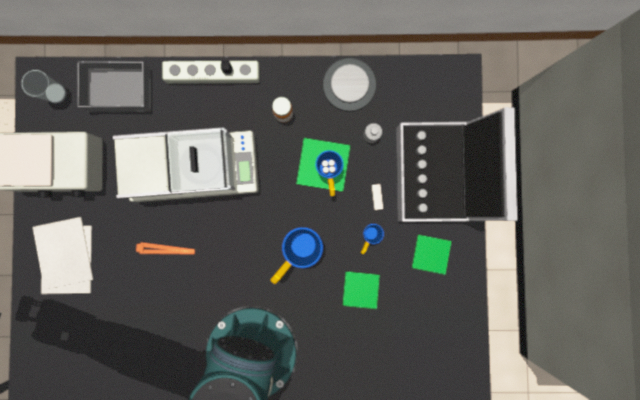

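View pics/scene0.png

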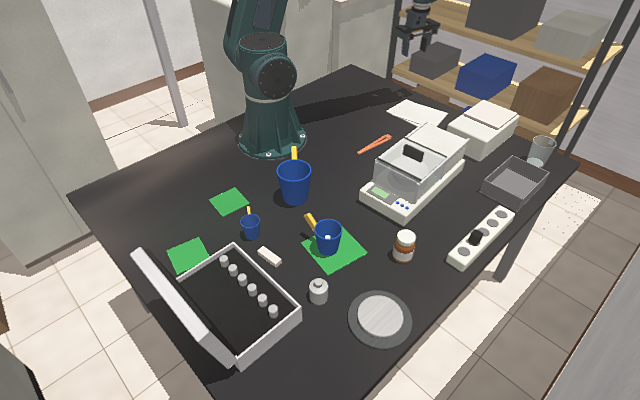

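The job cup (middle size, with pellets) is at top-view pixel (330,165) on the large mat, and its handle points at the robot. The balance is at (190,163) with its column to the left, which is world +y. Next I'll refine these poses.

Run:
```python
from h import *
from scipy.optimize import least_squares
A={}
for c in ["top","scene"]:
    p,d=r.snapshot(c); cal=r.get_calibration(c)
    P=pts(c,np.ones(d.shape,bool),d,cal); v,u=np.nonzero(d>0); hsv=cv2.cvtColor(p,cv2.COLOR_BGR2HSV)[v,u]
    box=lambda x0,x1,y0,y1,z0,z1:(P[:,0]>x0)&(P[:,0]<x1)&(P[:,1]>y0)&(P[:,1]<y1)&(P[:,2]>z0)&(P[:,2]<z1)
    k=P[box(.5,.68,.05,.21,.170,.20)]; rc=cv2.minAreaRect(k[:,:2].astype(np.float32))
    print(c,"knob",len(k),rc,np.percentile(k[:,2],[5,50,95]))
    b=P[box(.4,.75,-.1,.38,.12,.165)]; print("lid/column",cv2.minAreaRect(b[:,:2].astype(np.float32)))
    b=P[box(.4,.75,-.1,.06,.05,.072)]; print("display top",cv2.minAreaRect(b[:,:2].astype(np.float32)))
    B=box(.45,.68,-.33,-.17,-.01,.13)
    blue=B&(abs(hsv[:,0].astype(int)-110)<15)&(hsv[:,1]>120); yel=B&(abs(hsv[:,0].astype(int)-23)<9)&(hsv[:,1]>120); gr=B&(abs(hsv[:,0].astype(int)-65)<15)&(hsv[:,1]>120)
    q=P[blue&(P[:,2]>.083)]
    f=least_squares(lambda s:np.hypot(q[:,0]-s[0],q[:,1]-s[1])-.041,[.59,-.254],loss="soft_l1",f_scale=.003)
    y=P[yel]; m=y[:,:2].mean(0)-f.x; print("cup",f.x,len(q),"yellow",len(y),y.mean(0),"handle yaw",np.degrees(np.arctan2(*m[::-1])),"z",np.percentile(y[:,2],[3,97]), "zrim",np.percentile(q[:,2],95))
    g=P[gr]; print("mat",cv2.minAreaRect(g[:,:2].astype(np.float32)))
print(r.sense())
```

```text
top knob 175 ((0.5883599519729614, 0.13465479016304016), (0.06934060156345367, 0.015303525142371655), 4.334098815917969) [0.17551746 0.190466   0.19465556]
lid/column ((0.5839977860450745, 0.2057538628578186), (0.17684350907802582, 0.32044360041618347), 4.057783603668213)
display top ((0.6297347545623779, 0.004530072212219238), (0.13032345473766327, 0.2806960642337799), 70.8852767944336)
cup [ 0.58177272 -0.24888349] 128 yellow 100 [ 0.51279802 -0.25441962  0.07223969] handle yaw -175.41109509437194 z [-0.00265918  0.10804186] zrim 0.09772359015141698
mat ((0.5933114290237427, -0.23387371003627777), (0.15045830607414246, 0.15445849299430847), 80.69183349609375)
scene knob 171 ((0.5888555645942688, 0.13166964054107666), (0.07155830413103104, 0.01999521441757679), 4.895327568054199) [0.17211435 0.1855152  0.1937679 ]
lid/column ((0.5845848321914673, 0.20432205498218536), (0.17914219200611115, 0.3271400034427643), 3.7743990421295166)
display top ((0.5981943607330322, 0.015487927943468094), (0.19203470647335052, 0.07671970129013062), 3.6367928981781006)
cup [ 0.58498283 -0.24942755] 206 
[... 230 characters left out ...]
2919922)
{'time_s': 1.1, 'joints': array([ 1.27871984e+00,  3.78907030e-01,  1.73420682e+00, -9.40309644e-06,
        1.02852684e+00, -3.32701653e-02]), 'dq': array([-0.0008111 ,  0.00041671, -0.0002689 , -0.00094208, -0.00065556,
        0.00071285]), 'tau': array([-1.69843541e-03, -7.63716960e+01, -4.34720886e+01,  6.50734641e-02,
        3.89910804e-02, -5.27510451e-05]), 'tcp_pos': array([0.17913634, 0.67669119, 0.21392346]), 'eef_rot': array([ 1.29039908e-01,  9.91639401e-01, -2.43531500e-05,  8.39540154e-08]), 'wrist_force': array([0.38581279, 0.59787505, 0.52172114]), 'ft_torque': array([ 0.02067413, -0.00391032,  0.02714566]), 'grasp_force': 0.0, 'gripper_width': 0.09136061993717537}
```

```bash
cat >> h.py <<'E'
BX=np.array([-np.sin(np.radians(4.2)),np.cos(np.radians(4.2)),0]); KN=np.array([.5886,.133,0.])
CUP=np.array([.583,-.249,.004]); CY=np.radians(5.0)
def quat(y,z): 
    return R.from_matrix(np.c_[np.cross(y,z),y,z]).as_quat()
def tool(al,phi,s=1):   # al: degrees below horizontal, phi: heading (rad)
    a=np.radians(al); z=np.array([np.cos(a)*np.cos(phi),np.cos(a)*np.sin(phi),-np.sin(a)])
    return quat(s*np.array([-np.sin(phi),np.cos(phi),0]),z),z
def cup_tcp(cup,phi,th,al0,s=1,depth=.019):
    """TCP pose for cup origin/heading/tilt th(deg)."""
    Rc=R.from_euler("z",phi)*R.from_euler("y",th,degrees=True)
    q,z=tool(al0+th,phi,s); return cup+Rc.apply([-.069,0,.075])+depth*z,q
def lip_cup(lip,phi,th):
    return lip-(R.from_euler("z",phi)*R.from_euler("y",th,degrees=True)).apply([.042,0,.09])
E
python3 - <<'E'
from h import *
print("down-knob", [np.round(r.inverse_kinematics(KN+[0,0,.163],quat(s*BX,np.array([0,0,-1.]))),2) for s in (1,-1)])
for s in (1,-1):
  for al in (0,10,20,30,45):
    a=r.inverse_kinematics(*cup_tcp(CUP,CY,0,al,s)); print(s,al,"pick",None if a is None else np.round(a,2))
  for phi in np.radians([-60,-30,0,30,60,90,120]):
    print("  phi",round(np.degrees(phi)),end=": ")
    f=np.array([np.cos(phi),np.sin(phi),0])
    for al in (0,10,20,30,45):
      o=""
      for th in (0,60,90,105,120):
        lip=KN-.025*f+[0,0,.26 if th<50 else .155]
        o+="x" if r.inverse_kinematics(*cup_tcp(lip_cup(lip,phi,th),phi,th,al,s)) is None else "o"
      print(al,o,end=" ")
    print()
E
```

```text
down-knob [array([ 0.18,  0.3 ,  1.96, -0.  ,  0.89, -1.46]), array([ 0.18,  0.3 ,  1.96, -0.  ,  0.89,  1.68])]
1 0 pick [-0.87  0.85  2.28  2.19  1.56  1.59]
1 10 pick [-0.86  0.73  2.31  2.18  1.34  1.65]
1 20 pick [-0.84  0.62  2.33  2.15  1.11  1.74]
1 30 pick [-0.8   0.52  2.33  2.09  0.89  1.86]
1 45 pick [-0.73  0.41  2.3   1.85  0.57  2.17]
  phi -60: 0 xoooo 10 xoooo 20 xoooo 30 ooooo 45 ooooo 
  phi -30: 0 xoooo 10 xoooo 20 xoooo 30 xoooo 45 xoooo 
  phi 0: 0 ooooo 10 ooooo 20 ooooo 30 ooooo 45 xoooo 
  phi 30: 0 ooooo 10 ooooo 20 ooooo 30 ooooo 45 ooooo 
  phi 60: 0 ooooo 10 ooooo 20 ooooo 30 ooooo 45 ooooo 
  phi 90: 0 ooooo 10 ooooo 20 ooooo 30 oxooo 45 ooooo 
  phi 120: 0 ooooo 10 ooooo 20 ooxoo 30 oooox 45 oooxx 
-1 0 pick [-0.87  0.85  2.28  2.19  1.56 -1.55]
-1 10 pick [-0.86  0.73  2.31  2.18  1.34 -1.49]
-1 20 pick [-0.84  0.62  2.33  2.15  1.11 -1.41]
-1 30 pick [-0.8   0.52  2.33  2.09  0.89 -1.29]
-1 45 pick [-0.73  0.41  2.3   1.85  0.57 -0.98]
  phi -60: 0 xoooo 10 xoooo 20 xxooo 30 ooooo 45 ooooo 
  phi -30: 0 xoooo 10 xoooo 20 xoooo 30 xoooo 45 xoooo 
  phi 0: 0 ooooo 10 ooooo 20 ooooo 30 ooooo 45 xoooo 
  phi 30: 0 ooooo 10 ooooo 20 ooooo 30 ooooo 45 ooooo 
  phi 60: 0 ooooo 10 ooooo 20 ooooo 30 ooooo 45 ooooo 
  phi 90: 0 ooooo 10 ooooo 20 ooooo 30 ooooo 45 ooooo 
  phi 120: 0 ooooo 10 ooooo 20 ooooo 30 oooox 45 oooxx
```

```bash
cat > fitk.py <<'E'
from h import *
from scipy.optimize import least_squares
rng=np.random.default_rng(0); Q=[];P=[];O=[]
while len(Q)<60:
    p=np.array([rng.uniform(.4,.8),rng.uniform(-.4,.4),rng.uniform(.1,.5)]); q=tool(rng.uniform(0,150),rng.uniform(-1.5,1.5),rng.choice([-1,1]))[0]
    a=r.inverse_kinematics(p,q)
    if a is not None: Q.append(a);P.append(p);O.append(q)
Q=np.array(Q);P=np.array(P);M=R.from_quat(O)
def fk(j,k):
    j=np.atleast_2d(j); h,a,L1,L2,o,T=k; z=np.zeros(len(j)); e=lambda ax,t:R.from_euler(ax,t)
    v=lambda x,y,w:np.tile([x,y,w],(len(j),1))
    A=e("z",j[:,0]); p=A.apply(v(a,0,h)); A=A*e("y",j[:,1]); p=p+A.apply(v(0,0,L1)); A=A*e("y",j[:,2]); p=p+A.apply(v(o,0,L2))
    A=A*e("z",j[:,3])*e("y",j[:,4]); p=p+A.apply(v(0,0,T)); return p,A*e("z",j[:,5])
best=None
f=least_squares(lambda k:(fk(Q,k)[0]-P).ravel(),[.4,.0,.5,.5,0,.3])
print(f.x,"pos err",abs(f.fun).max()); 
E=(fk(Q,f.x)[1].inv()*M); print("rot offset spread",E.as_rotvec()[:3],np.degrees((E.mean().inv()*E).magnitude().max()))
np.savez("kin.npz",k=f.x,E=E.mean().as_quat())
E
python3 fitk.py
python3 - <<'E'
from h import *
q=quat(-BX if abs(1.68)<0 else BX,np.array([0,0,-1.]))
r.move_pose(KN+[0,0,.26],q)
r.move_straight(KN+[0,0,.163],v=.12)
s=r.sense(); print(s["time_s"],s["tcp_pos"],s["wrist_force"])
r.grip(0.0); s=r.sense(); print(s["gripper_width"],s["grasp_force"],s["wrist_force"])
r.move_straight(s["tcp_pos"]+.127*BX,v=.08)
s=r.sense(); print(s["time_s"],s["tcp_pos"],s["gripper_width"],s["wrist_force"])
E
```

```text
[ 0.32379255 -0.00882939  0.55823767  0.61333457  0.04458418  0.27684255] pos err 0.02929736926334861
rot offset spread [[-6.16573867e-16 -4.93259093e-16  1.57079633e+00]
 [ 3.08286933e-16 -5.54916480e-16  1.57079633e+00]
 [ 3.08286933e-16 -1.84972160e-16  1.57079633e+00]] 8.843787551803016e-14
4.4833 [0.58907905 0.13309593 0.16370174] [ 0.2341672   0.46103279 -0.08944209]
0.013712884135933384 29.996429085731506 [-0.57056584  0.97342375 -0.55545737]
7.3833 [0.57981076 0.25945482 0.16298978] 0.014058868692336522 [  9.84557333 -15.56526048  -1.2121918 ]
```

```bash
python3 - <<'E'
s=open("fitk.py").read()
s=s.replace("h,a,L1,L2,o,T=k","h,a,L1,L2,o,T,b,w,c,d=k").replace("v(a,0,h)","v(a,b,h)").replace("v(0,0,L1)","v(d,0,L1)").replace("v(0,0,T)","v(w,c,T)").replace("0,.3])","0,.3,0,0,0,0])")
open("fitk.py","w").write(s)
E
python3 fitk.py
python3 - <<'E'
from h import *
r.grip(.06); s=r.sense(); print(s["wrist_force"])
r.move_straight(s["tcp_pos"]+[0,0,.1],v=.2)
r.move_straight(s["tcp_pos"]+[-.12,-.25,.2],v=.3)
p,d=r.snapshot("top"); cal=r.get_calibration("top"); cv2.imwrite("pics/top1.png",cv2.resize(p[90:240,80:400],None,fx=2.5,fy=2.5))
for q in ["dish","shield_knob"]:
  for o in r.trace("top",q):
    P=pts("top",o["mask"],d,cal); k=P[P[:,2]>.17] if q!="dish" else P
    print(q,o["p"],o["uv"],len(k),np.round(np.median(k,0),3),np.round(np.percentile(k,[2,98],axis=0),3).tolist())
s=r.sense(); print(s["time_s"],s["joints"])
E
```

```text
[ 3.18100000e-01 -2.08945657e-16  5.50800000e-01  6.03900000e-01
  4.14000000e-02  2.68762000e-01  2.33000000e-02  9.33983535e-17
  9.82741738e-17  1.72133671e-16] pos err 7.771561172376096e-16
rot offset spread [[-6.16573867e-16 -4.93259093e-16  1.57079633e+00]
 [ 3.08286933e-16 -5.54916480e-16  1.57079633e+00]
 [ 3.08286933e-16 -1.84972160e-16  1.57079633e+00]] 8.843787551803016e-14
[-0.37843589 -0.50143632 -0.0732719 ]
dish 0.64 [201.9, 158.6] 1070 [0.6   0.14  0.077] [[0.56, 0.072, 0.07], [0.642, 0.189, 0.115]]
shield_knob 0.7 [144.3, 159.0] 184 [0.579 0.256 0.19 ] [[0.531, 0.183, 0.172], [0.612, 0.266, 0.344]]
10.15 [-2.78985960e-02 -1.84865974e-01  2.07432476e+00  7.20591343e-05
  1.25342368e+00 -1.67322314e+00]
```

View pics/top1.png

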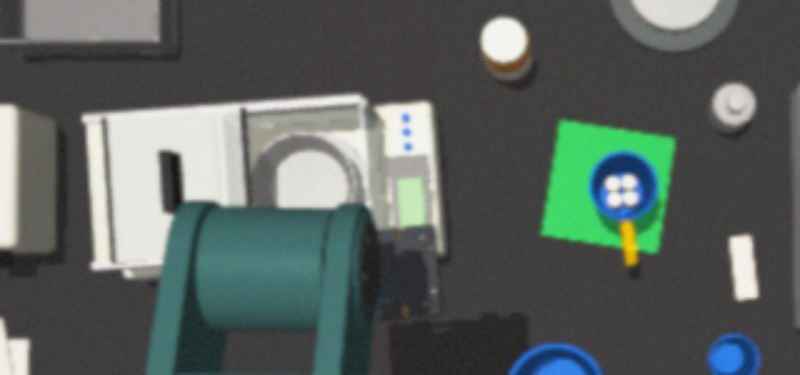

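```bash
cat > plan.py <<'E'
from h import *
from scipy.optimize import least_squares
_k=np.load("kin.npz"); KK=_k["k"]; EE=R.from_quat(_k["E"])
LO=np.array([-2.77,-.74,0,-1.06,.31,-3.08]); HI=np.array([2.77,2.19,2.66,4.2,2.87,3.08])
def fk(j):
    h,a,L1,L2,o,T,b=KK[:7]; A=R.from_euler("z",j[0]); p=A.apply([a,b,h]); A=A*R.from_euler("y",j[1]); p=p+A.apply([0,0,L1])
    A=A*R.from_euler("y",j[2]); p=p+A.apply([o,0,L2]); w=p; A=A*R.from_euler("zy",[0,0])*R.from_euler("z",j[3])*R.from_euler("y",j[4]); p=p+A.apply([0,0,T])
    return p,A*R.from_euler("z",j[5])*EE,w
def ik(p,q,j0):
    M=R.from_quat(q)
    def e(j): a,A,_=fk(j); return np.r_[(a-p)*5,(A.inv()*M).as_rotvec()]
    f=least_squares(e,j0,method="lm",max_nfev=60); return f.x if np.abs(f.fun).max()<1e-4 else None
def track(poses,j0):
    J=[]; j=j0
    for p,q in poses:
        n=ik(p,q,j)
        if n is None or np.abs(n-j).max()>.6 or (n<LO+.02).any() or (n>HI-.02).any(): return J
        J.append(n); j=n
    return J
def path(al,phi,s=1,D=None,zl=.155,back=.025,thmax=118,z1=.22,depth=.019,n=10,cup=CUP):
    D=KN if D is None else D; f=np.array([np.cos(phi),np.sin(phi),0]); out=[]
    up=cup+[0,0,z1-cup[2]]; t0=lip_cup(D-back*f,phi,0); t0=np.array([t0[0],t0[1],z1])
    for t in np.linspace(0,1,5): out.append(cup_tcp(cup+t*(up-cup),CY,0,al,s,depth))
    for t in np.linspace(0,1,n+1)[1:]: out.append(cup_tcp(up+t*(t0-up),CY+t*(phi-CY),0,al,s,depth))
    for th in np.linspace(0,thmax,2*n+1)[1:]:
        z=z1+.09+min(th/80,1)*(zl-z1-.09); l=D-back*f; out.append(cup_tcp(lip_cup(np.array([l[0],l[1],z]),phi,th),phi,th,al,s,depth))
    return out
E
cat > search.py <<'E'
from plan import *
rng=np.random.default_rng(1); cal=r.get_calibration("top")
print("proj dish@KN",proj(KN+[0,0,.11],cal), "dpx/m", proj(KN+[.1,0,.11],cal)-proj(KN+[0,0,.11],cal))
res=[]
for al in (45,55,65):
  p,q=cup_tcp(CUP,CY,0,al); sol=[]
  for _ in range(60):
    n=ik(p,q,rng.uniform(LO,HI))
    if n is None: continue
    n[[0,3,4,5]]=(n[[0,3,4,5]]+np.pi)%(2*np.pi)-np.pi
    if n[3]<-1.06: n[3]+=2*np.pi
    if (n>LO).all() and (n<HI).all() and not any(np.abs(n-m).max()<.01 for m in sol): sol.append(n)
  for m in sol:
    for d in range(-60,121,20):
      P=path(al,np.radians(d)); J=track(P,m)
      res.append((len(J),al,d,np.round(m,2).tolist()))
      if len(J)==len(P):
        J=np.array(J); mg=np.minimum(J-LO,HI-J).min(0); print(al,d,np.round(m,2),"margin",np.round(mg,2),"maxstep",np.abs(np.diff(J,axis=0)).max().round(2),"wristz",round(min(fk(j)[2][2] for j in J),3), "end",J[-1].round(2))
print(len(P)); print(*sorted(res,key=lambda x:-x[0])[:12],sep="\n")
E
time python3 search.py
```

```text
proj dish@KN [[200.2948957  162.25257553]] dpx/m [[-2.25344636e-02 -3.36607203e+01]]
35
(4, 45, -60, [-0.73, 0.41, 2.3, 1.85, 0.57, 2.17])
(4, 45, -40, [-0.73, 0.41, 2.3, 1.85, 0.57, 2.17])
(4, 45, -20, [-0.73, 0.41, 2.3, 1.85, 0.57, 2.17])
(4, 45, 0, [-0.73, 0.41, 2.3, 1.85, 0.57, 2.17])
(4, 45, 20, [-0.73, 0.41, 2.3, 1.85, 0.57, 2.17])
(4, 45, 40, [-0.73, 0.41, 2.3, 1.85, 0.57, 2.17])
(4, 45, 60, [-0.73, 0.41, 2.3, 1.85, 0.57, 2.17])
(4, 45, 80, [-0.73, 0.41, 2.3, 1.85, 0.57, 2.17])
(4, 45, 100, [-0.73, 0.41, 2.3, 1.85, 0.57, 2.17])
(4, 45, 120, [-0.73, 0.41, 2.3, 1.85, 0.57, 2.17])
(2, 55, -60, [-0.67, 0.37, 2.26, 1.48, 0.41, 2.58])
(2, 55, -40, [-0.67, 0.37, 2.26, 1.48, 0.41, 2.58])
real	0m11.938s
user	0m12.092s
sys	0m0.289s
```

```bash
cat > search.py <<'E'
from plan import *
rng=np.random.default_rng(1)
def sols(p,q,n=25):
  S=[]
  for _ in range(n):
    m=ik(p,q,rng.uniform(LO,HI))
    if m is None: continue
    m[[0,3,4,5]]=(m[[0,3,4,5]]+np.pi)%(2*np.pi)-np.pi
    if m[3]<-1.06: m[3]+=2*np.pi
    if (m>LO+.02).all() and (m<HI-.02).all() and not any(np.abs(m-x).max()<.01 for x in S): S.append(m)
  return S
def tilt(j,al,s):  # cup tilt (deg) for joints j
    Tt=R.from_quat(tool(al,0,s)[0]); C=fk(j)[1]*Tt.inv(); return np.degrees(np.arccos(np.clip(C.apply([0,0,1])[2],-1,1)))
res=[]
for s in (1,-1):
 for al in (30,40,50,60,75,90):
  lifts=[]
  for m in sols(*cup_tcp(CUP,CY,0,al,s)):
    J=track([cup_tcp(CUP+[0,0,z],CY,0,al,s) for z in np.linspace(0,.18,8)],m)
    if len(J)>=6: lifts.append(J)
  if not lifts: print(s,al,"no lift",end="; "); continue
  for d in range(-60,121,20):
    phi=np.radians(d); P=path(al,phi,s)[15:]
    for m in sols(*P[-1]):
      J=track(P[::-1],m)
      if len(J)<14: continue      # back down to th<~36
      for L in lifts:
        a,b=L[-1],J[-1]; I=[a+t*(b-a) for t in np.linspace(0,1,15)]
        th=118*(1-(len(J)-1)/20)
        res.append((max(tilt(j,al,s) for j in I),round(th),s,al,d,len(L),round(min(fk(j)[0][2] for j in I),3),round(np.abs(b-a).max(),2),a.round(2).tolist(),b.round(2).tolist(),J[0].round(2).tolist()))
print(); print(*sorted(res,key=lambda x:x[0])[:25],sep="\n")
E
time python3 search.py
```

```text
1 60 no lift; 
(np.float64(5.8999999999998), 6, -1, 90, 20, 8, np.float64(0.24), np.float64(0.65), [-0.5, 0.15, 1.98, 0.0, 1.01, 0.98], [0.15, -0.03, 2.1, -0.02, 1.17, 1.38], [0.23, 0.99, 1.41, -0.3, 2.78, 1.34])
(np.float64(5.899999999999861), 6, 1, 90, 0, 8, np.float64(0.24), np.float64(0.8), [-0.5, 0.15, 1.98, 0.0, 1.01, -2.16], [0.22, -0.03, 2.1, 0.02, 1.17, -1.36], [0.13, 0.99, 1.42, 0.33, 2.78, -1.32])
(np.float64(5.899999999999861), 6, -1, 40, 40, 8, np.float64(0.247), np.float64(0.5), [-0.75, 0.03, 2.31, 1.38, 0.62, -0.39], [-0.25, -0.21, 2.39, 1.01, 0.73, -0.09], [0.33, 0.71, 1.47, -0.39, 2.08, 1.23])
(np.float64(5.899999999999861), 6, -1, 50, 60, 8, np.float64(0.244), np.float64(0.42), [-0.7, 0.01, 2.25, 0.99, 0.58, 0.01], [-0.28, -0.04, 2.19, 0.72, 0.97, -0.18], [0.43, 0.72, 1.54, -0.7, 2.07, 1.04])
(np.float64(5.899999999999861), 6, -1, 60, 40, 8, np.float64(0.243), np.float64(0.54), [-0.65, 0.02, 2.19, 0.62, 0.62, 0.38], [-0.11, -0.18, 2.27, 0.43, 0.79, 0.5], [0.34, 0.84, 1.43, -0.51, 2.34, 1.18])
(np.float64(5.899999999999861), 6, -1, 90, -40, 8, np.float64(0.24), np.fl
[... 3318 characters left out ...]
1.13, -0.57], [-0.05, 0.92, 1.58, 1.08, 2.5, -0.93])
(np.float64(5.899999999999984), 6, 1, 90, -20, 8, np.float64(0.24), np.float64(1.2), [-0.5, 0.15, 1.98, 0.0, 1.01, -2.16], [0.29, 0.0, 2.07, 0.07, 1.16, -0.96], [0.04, 0.97, 1.48, 0.8, 2.66, -1.02])
(np.float64(5.899999999999984), 6, 1, 90, 40, 8, np.float64(0.24), np.float64(0.58), [-0.5, 0.15, 1.98, 0.0, 1.01, -2.16], [0.08, -0.01, 2.08, -0.07, 1.16, -2.16], [0.33, 0.97, 1.46, -0.79, 2.67, -2.13])
(np.float64(5.899999999999984), 6, -1, 50, 40, 8, np.float64(0.244), np.float64(0.52), [-0.7, 0.01, 2.25, 0.99, 0.58, 0.01], [-0.18, -0.2, 2.33, 0.7, 0.73, 0.23], [0.34, 0.78, 1.45, -0.45, 2.22, 1.21])
real	2m46.459s
user	2m46.064s
sys	0m0.183s
```

Run:
```python
from plan import *
al,s,dep=50,-1,.017
p,q=cup_tcp(CUP,CY,0,al,s,dep); z=tool(al,CY,s)[1]
seed=np.array([-.7,.01,2.25,.99,.58,.01])
pre=ik(p-.12*z,q,seed); jp=ik(p,q,pre); print(pre.round(3),jp.round(3))
ok=lambda j:(j>LO+.02).all() and (j<HI-.02).all(); assert ok(pre) and ok(jp)
r.grip(.091); r.move_j(pre.tolist())
pic,d=r.snapshot("top"); cal=r.get_calibration("top")
for o in r.trace("top","dish"):
    P=pts("top",o["mask"],d,cal); k=P[(P[:,2]>.102)&(P[:,2]<.118)]; print("dish",o["p"],o["uv"],len(P),len(k),cv2.minEnclosingCircle(k[:,:2].astype(np.float32)) if len(k)>5 else 0)
    f=P[(P[:,2]<.082)]; print("floor",len(f),cv2.minEnclosingCircle(f[:,:2].astype(np.float32)))
w,d=r.snapshot("wrist"); t=r.sense(); print(t["time_s"],t["tcp_pos"])
cv2.imwrite("pics/a.png",np.hstack([cv2.resize(pic[100:240,90:280],(543,400)),cv2.resize(w,(256,400))[:, :]]))
cal=r.get_calibration("wrist"); print(proj(CUP+R.from_euler("z",CY).apply([[-.069,0,.075],[0,0,.09],[-.0875,0,.0934]]),cal))
cv2.imwrite("pics/b.png",w)
```

```text
[-0.844  0.095  2.387  1.259  0.573 -0.434] [-0.704  0.384  2.287  1.691  0.478 -0.794]
dish 0.75 [198.7, 161.4] 1394 236 ((0.5851442217826843, 0.13408060371875763), 0.06281554698944092)
floor 837 ((0.5941290259361267, 0.14518944919109344), 0.0689876452088356)
12.2417 [ 0.4492024  -0.26038695  0.15864548]
[[316.98282833 195.29105875]
 [317.19938074 127.85216052]
 [316.95191238 206.1588472 ]]
```

View pics/a.png

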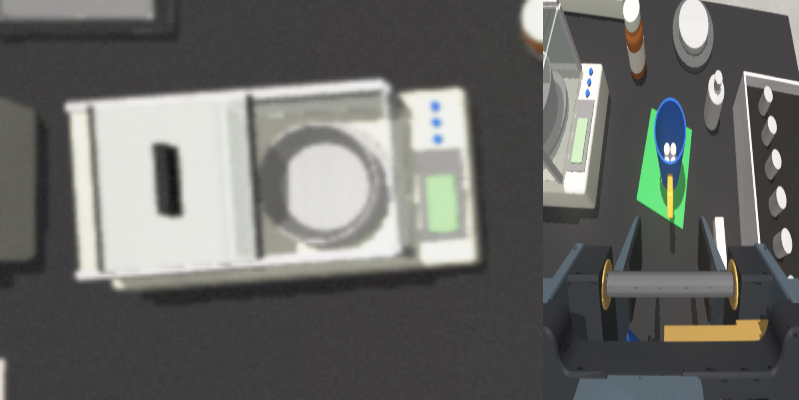

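View pics/b.png

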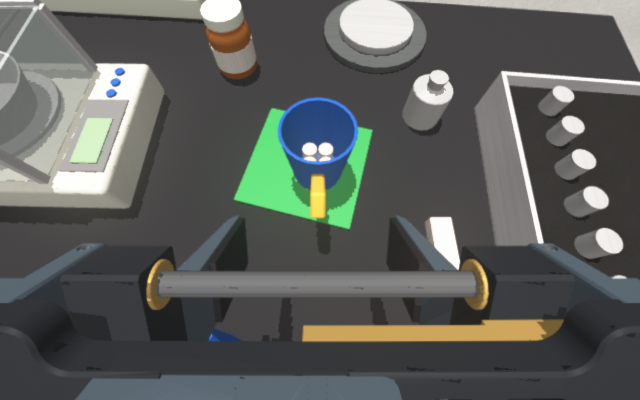

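Run:
```python
from plan import *
al,s,dep=50,-1,.017
p,q=cup_tcp(CUP,CY,0,al,s,dep)
r.move_straight(p,v=.12); t=r.sense(); print(t["tcp_pos"]-p,t["wrist_force"])
r.grip(0.); t=r.sense(); print(t["gripper_width"],t["grasp_force"],t["wrist_force"])
r.move_straight(t["tcp_pos"]+[0,0,.08],v=.1)
t=r.sense(); print(t["time_s"],t["gripper_width"],t["grasp_force"],t["wrist_force"],t["joints"])
pic,d=r.snapshot("scene"); cal=r.get_calibration("scene"); cv2.imwrite("pics/c.png",cv2.resize(pic[140:300,200:440],None,fx=3,fy=3))
P=pts("scene",np.ones(d.shape,bool),d,cal); v,u=np.nonzero(d>0); h=cv2.cvtColor(pic,cv2.COLOR_BGR2HSV)[v,u]
m=(abs(h[:,0].astype(int)-110)<15)&(h[:,1]>120)&(P[:,0]>.5)&(P[:,0]<.66)&(abs(P[:,1]+.25)<.07)&(P[:,2]>.05)
print("cup blue",P[m].min(0),P[m].max(0),P[m].mean(0))
```

```text
[-1.02608760e-04 -2.62449025e-05  3.28391006e-04] [-0.84836596 -0.13777792  0.4712469 ]
0.01363327614331606 29.99995619058609 [ 0.64837988  0.22501902 -0.58722902]
15.4917 0.013536917963172407 29.99969244003296 [-0.60500298  0.12536441 -2.4126553 ] [-0.70386919  0.20315108  2.2895496   1.34800048  0.48773794 -0.40822645]
cup blue [ 0.54244013 -0.29080473  0.08499053] [ 0.62612719 -0.20774385  0.17934827] [ 0.58534163 -0.24933325  0.14278312]
```

View pics/c.png

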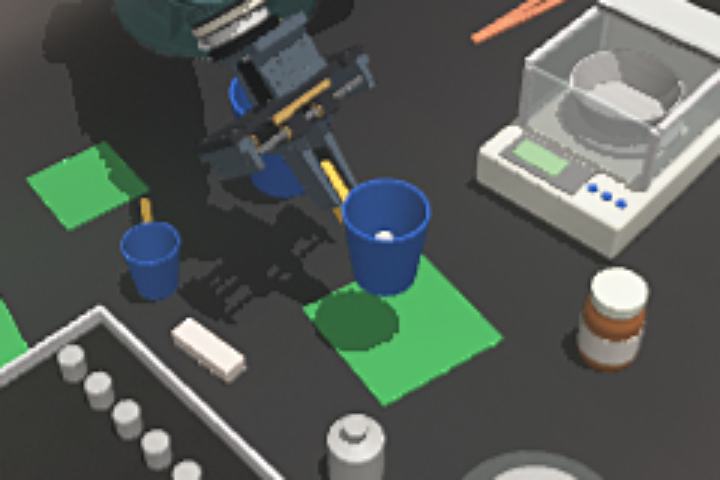

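The cup is held level, clear of the mat, at crop (388,235). Next comes transport and pour.

```bash
cat > pour.py <<'E'
from plan import *
al,s,dep,phi=50,-1,.017,np.radians(60)
D=np.array([.585,.133,0])
P=path(al,phi,s,D=D,zl=.155,back=.030,thmax=120,depth=dep)   # 5 lift,10 transport,20 tilt (6deg each)
E
python3 - <<'E'
from pour import *
t=r.sense(); print(t["time_s"])
J=track(P[1:],t["joints"]); print(len(J)); assert len(J)==34
J=np.array(J); np.save("J.npy",J)      # J[3]=lifted, J[13]=pre-pour, J[13+k]=6k deg
print(J[[3,13,33]].round(2).tolist())
for i in [3,8,13]: r.move_j(J[i].tolist())
t=r.sense(); print(t["time_s"],t["tcp_pos"]-P[14][0],t["gripper_width"],t["grasp_force"])
for i in [18,23,27,29]: r.move_j(J[i].tolist()); 
print(r.sense()["time_s"],r.sense()["grasp_force"])
for i in [31,32,33]: r.move_j(J[i].tolist()); r.pause(.3)
r.pause(.6); t=r.sense(); print(t["time_s"],t["tcp_pos"]-P[34][0],t["wrist_force"],t["grasp_force"])
pic,d=r.snapshot("scene"); cv2.imwrite("pics/d.png",cv2.resize(pic[60:260,300:560],None,fx=3,fy=3))
E
```

```text
15.5417
34
[[-0.7, -0.05, 2.23, 0.89, 0.63, 0.12], [-0.34, -0.03, 2.22, 0.85, 1.01, -0.31], [0.44, 0.73, 1.55, -0.71, 2.09, 1.04]]
17.325 [ 0.00017145 -0.0002216  -0.0005051 ] 0.014155355418311345 29.999662935733795
19.275 29.999887347221375
21.575 [-4.39406225e-06 -6.83275650e-06 -8.49404457e-05] [ 0.15907729 -0.5603769  -1.82448094] 29.999946355819702
```

View pics/d.png

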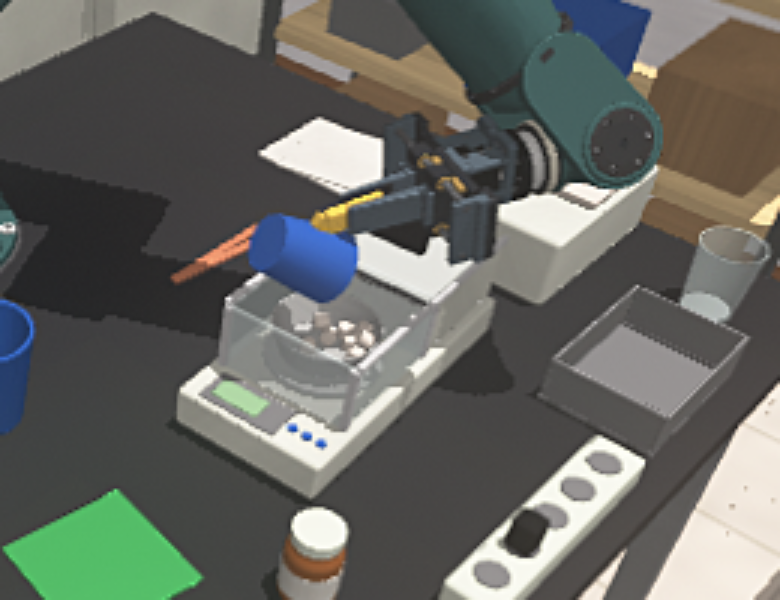

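The pellets lie in the dish at crop (350,335). I'll tip the cup back upright and check from above.

Run:
```python
from pour import *
J=np.load("J.npy")
for i in [29,23,18,13,8]: r.move_j(J[i].tolist())
print(r.sense()["time_s"],r.sense()["wrist_force"])
pic,d=r.snapshot("top"); cal=r.get_calibration("top")
for o in r.trace("top","pellet1"):
    Q=pts("top",o["mask"],d,cal); print(o["p"],np.round(o["uv"]),len(Q),np.median(Q,0).round(3) if len(Q) else 0)
a=cv2.resize(pic[110:230,130:290],(800,600)); cv2.imwrite("pics/e.png",a)
```

```text
24.4833 [ 0.31457301  0.32978215 -1.12027919]
0.62 [193. 149.] 31 [0.623 0.154 0.104]
0.61 [200. 163.] 1147 [0.585 0.134 0.08 ]
```

View pics/e.png

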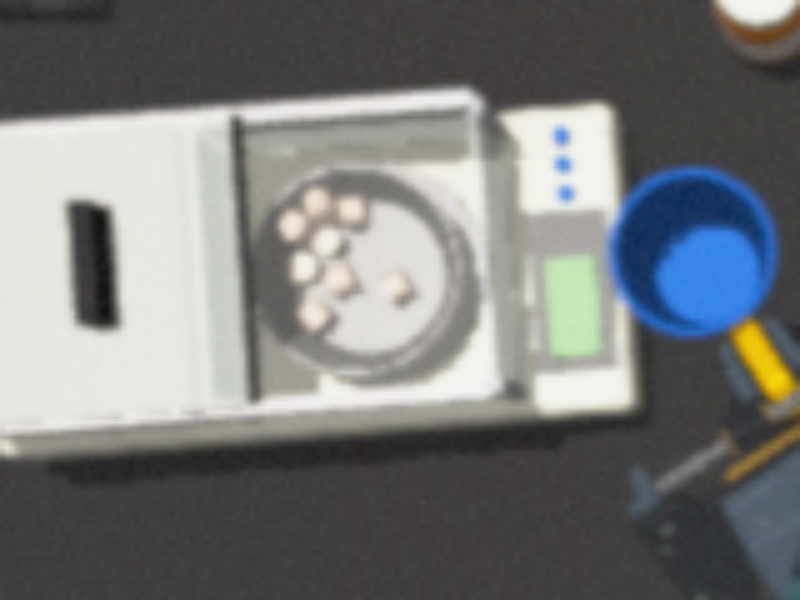

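All eight pellets are visible in the dish between crop x 293 and 398 and y 200 and 315, and the cup is empty. I'll put it back now.

Run:
```python
from pour import *
J=np.load("J.npy")
p,q=cup_tcp(CUP,CY,0,al,s,dep); z=tool(al,CY,s)[1]
r.move_j(J[3].tolist())
r.move_straight(p+[0,0,.02],v=.12)
r.move_straight(p+[0,0,.0008],v=.03); t=r.sense(); print(t["time_s"],t["tcp_pos"]-p,t["wrist_force"])
r.grip(.06); r.pause(.2); t=r.sense(); print(t["wrist_force"],t["gripper_width"])
r.move_straight(p-.13*z,v=.12)
up=r.sense()["tcp_pos"]+[0,0,.12]; r.move_straight(up,v=.3)
pic,d=r.snapshot("scene"); cal=r.get_calibration("scene"); cv2.imwrite("pics/f.png",cv2.resize(pic[80:300,200:520],None,fx=2.5,fy=2.5))
P=pts("scene",np.ones(d.shape,bool),d,cal); v,u=np.nonzero(d>0); h=cv2.cvtColor(pic,cv2.COLOR_BGR2HSV)[v,u]
m=(abs(h[:,0].astype(int)-110)<15)&(h[:,1]>120)&(P[:,0]>.5)&(P[:,0]<.66)&(abs(P[:,1]+.25)<.07)
print("cup blue",P[m].min(0),P[m].max(0)); print(r.sense()["time_s"],r.sense()["joints"].round(2))
```

```text
27.7333 [ 4.33585272e-06 -1.54763453e-05  7.70727546e-04] [ 0.36664466  1.64021559 -1.42912561]
[-0.76955733  0.46047289  0.41757757] 0.06017719607410727
cup blue [ 0.54310685 -0.2904899   0.00455766] [ 0.6268435  -0.2059167   0.09918443]
30.6083 [-0.86 -0.17  2.33  0.88  0.74  0.02]
```

View pics/f.png

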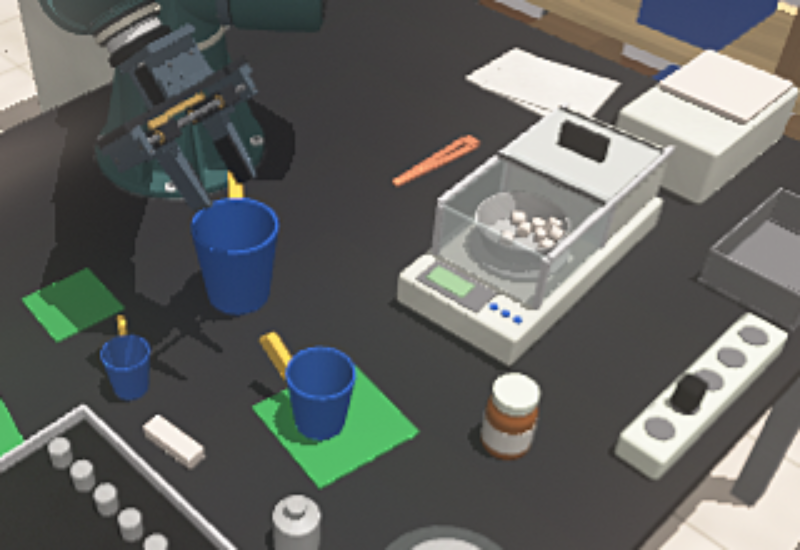

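The cup stands upright on the mat at crop (320,395) and nothing else has moved. Now I'll shut the lid.

Run:
```python
from h import *
q=quat(BX,np.array([0,0,-1.])); K=np.array([.5798,.2592,.163]); C=np.array([.5890,.1331,.163])
r.move_pose(K+[0,0,.13],q); r.move_straight(K,v=.15)
print(r.sense()["time_s"],r.sense()["wrist_force"]); r.grip(0.); s=r.sense(); print(s["gripper_width"],s["wrist_force"])
u=(C-K)/np.linalg.norm(C-K)
r.move_straight(C,v=.08); print(r.sense()["wrist_force"])
for i in range(5):
    s=r.sense(); f=s["wrist_force"]; print(s["tcp_pos"],f)
    if f@u<-12: break
    r.move_straight(C+u*.001*(i+1),v=.02)
r.grip(.06); s=r.sense(); print(s["time_s"],s["tcp_pos"],s["wrist_force"])
r.move_straight(s["tcp_pos"]+[0,0,.12],v=.2); r.move_straight(s["tcp_pos"]+[-.15,-.1,.2],v=.3)
pic,d=r.snapshot("top"); cal=r.get_calibration("top"); P=pts("top",np.ones(d.shape,bool),d,cal)
k=P[(abs(P[:,0]-.59)<.06)&(abs(P[:,1]-.13)<.05)&(P[:,2]>.17)&(P[:,2]<.2)]; print(len(k),cv2.minAreaRect(k[:,:2].astype(np.float32)))
cv2.imwrite("pics/g.png",cv2.resize(pic[90:240,80:400],None,fx=2.5,fy=2.5))
```

```text
33.5833 [ 0.05136203 -0.17559827 -0.16166216]
0.013823182597331788 [-0.53704956  0.35983369  1.33817399]
[-5.8100862  -2.87280407  5.10668919]
[0.58859933 0.13168586 0.16295812] [-5.8100862  -2.87280407  5.10668919]
[0.58867554 0.13103902 0.1629825 ] [-5.25691856 -0.43992819  4.12600009]
[0.58874045 0.13017684 0.16301527] [-5.4585648   1.32558203  5.40776924]
[0.58878272 0.12965347 0.1630085 ] [-6.16564666  6.72415863  3.68665445]
[0.5887841  0.12957833 0.16299714] [-7.04237172 16.52580053  4.08499609]
37.9167 [0.58926006 0.12910336 0.16298375] [ 0.39950075  0.54919303 -0.24814656]
173 ((0.5886391997337341, 0.13066218793392181), (0.06955161690711975, 0.014857348054647446), 4.464690208435059)
```

View pics/g.png

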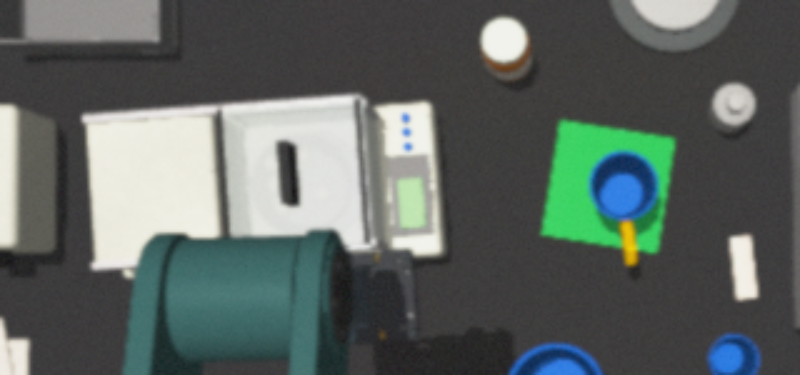

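The lid's knob is back at crop (288,172), and the push met the stop with the force rising to 16 N. The cup is upright on its mat at (624,187) and the bystanders haven't moved.

```bash
python3 -c "
from plant import r
r.pause(.3); print(r.close_job(), r.sense()['time_s'])"
```

```text
the job is handed in; nothing more can be done
the job is handed in; nothing more can be done
```

The job is handed in at about 38 s of the 72 s allowed, verdict not reported: the cameras showed all eight pellets in the dish before the lid was shut, then the empty cup upright and released on the green mat, the lid pushed against its stop, and the jar, weight and bar where they stood.

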